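# Set the pan bars of the charcoal trough

## Task

The cold charcoal trough is being set up for the morning's pans. Push each of the two loose pan bars along the rails towards the middle of the trough until it drops into its notches and sits flat on the notch floors at both ends. Only push the bars with the fingers, never grip or lift them; leave both bars seated and leave the other things on the bench alone.

Things in the scene. Friction and masses are not known exactly. Their poses are not given: they have to be found in the camera images.
- trough: Fixed black charcoal trough, open on top: 560 mm long (its y), 212 mm wide (its x), blower on its +x side, below the rim. Origin: centre of the underside, on the bench; z up. The long rims are steel rails 12 mm thick, 94 to 106 mm from the centre line, tops 170 mm high, notched at y = +80 and -80 mm. End walls' inner faces at y = +-276 mm. Between the rails it is open down to coals below 120 mm.
- seat_left (a point): Middle of the left pair of notches: on the trough's centre line at its y = +80 mm, at the height of the notch floors, 164 mm above the bench; axes as the trough's. All notches are 6 mm deep with a floor 46 mm long and flanks sloping at 45 degrees, so 58 mm long at the top.
- seat_right (a point): The same for the right pair of notches, at y = -80 mm of the trough.
- bar_left: Loose pan bar on the trough's +y half: flat bare steel 228 mm long (its x, from rail to rail), 40 mm wide (its y, along the trough), 8 mm thick, 0.5 to 0.8 kg, ends bent down 20 mm outside the rails with 2 mm side play. Origin: centre of the flat underside: 170 mm above the bench riding on the rails, 164 mm when seated. Starts 60 to 115 mm outward of its notches.
- bar_right: The same bar on the -y half, for the right notches. Either bar slides with 1 to 4 N of friction. Pushed slowly it tips nose first into the notches and slips down into them, so the push falls to nothing; seated it has 3 mm of play either way, then the push rises at the far flanks to 6 to 12 N, above which the bar rides up and out over the rail again.
- pan: Bystander: closed two-shell iron pan, 180 mm across, 30 mm high, with a pair of handles 315 mm long from its centre, lying on the bench on the left. Origin: centre of the underside.
- bowl: Bystander: aluminium bowl, 120 mm across, 55 mm high, on the bench on the right. Origin: centre of the underside.
- shaker: Bystander: clear jar with a metal cap, 54 mm across, 100 mm high, standing on the bench on the right. Origin: centre of the underside.

How it is judged:
At the end, for the whole second after the job is handed in: Both pan bars lie at rest on the floors of their own notches: origin within 6 mm of the notch centre along the trough and less than 1.8 mm above the notch floors, level within 0.02 rad (z of bar_left in the frame of seat_left between -0.003 and 0.0018 m and y of bar_left in the frame of seat_left between -0.006 and 0.006 m and angle between each of bar_left, bar_right's own z axis and vertical below 0.02 rad and linear speed of each of bar_left, bar_right below 0.01 m/s and z of bar_right in the frame of seat_right between -0.003 and 0.0018 m and y of bar_right in the frame of seat_right between -0.006 and 0.006 m); the robot touches nothing.
It fails at once if the left bar is lifted or tipped off the rails (z of bar_left in the frame of trough above 0.182 m or angle between bar_left's own z axis and vertical above 0.6 rad).
It fails at once if the right bar is lifted or tipped off the rails (z of bar_right in the frame of trough above 0.182 m or angle between bar_right's own z axis and vertical above 0.6 rad).
It fails at once if the left bar is gripped between the fingers (contact force between the fingers and bar_left above 8 N and y of the grasp point in the frame of bar_left between -0.012 and 0.012 m and z of the grasp point in the frame of bar_left between -0.03 and 0.02 m).
It fails at once if the right bar is gripped between the fingers (contact force between the fingers and bar_right above 8 N and y of the grasp point in the frame of bar_right between -0.012 and 0.012 m and z of the grasp point in the frame of bar_right between -0.03 and 0.02 m).
It fails at once if a bystander is moved by more than 30 mm (distance of any of pan, bowl, shaker from where it was at the start of the episode above 0.03 m).
It also fails if it takes over 51 s, if anything falls off the work surface, if the arm or the gripper's body presses on something with over 40 N, if the wrist force passes 120 N, or if a joint passes its speed limit or range.

## Robot

A 6-joint arm with a two-finger parallel gripper is mounted at the origin on the work surface. World frame = base frame: x ahead of the robot, y to its left, z up, the work surface at z = 0. Lengths are in m, angles in rad, forces in N, time in s.
With the tool pointing down it reaches from about 0.4 to 0.825 m from the base axis. Payload 7 kg.
Tool frame: the origin (TCP) lies on the centre line of the jaws, within the pads' length; the fingertips stand r.tcp_to_tips ahead of it and the grasp point (between the pads) is the TCP (r.tcp_to_tips is the distance from the TCP to the fingertips, in m); z points along the fingers, y is the direction in which the jaws open and shut (so a half turn about z gives the same grasp; the last joint's range is limited). The gripper opens to 88 mm and grips with 3 to 60 N. Pads are 19 mm wide; open, the fingers measure 130 mm over their backs; the gripper's body (78 mm by 193 mm) begins 47 mm behind the grasp point.
Start: joints at [-0.875, 0.359, 0.012, 0, -1.224, -0.288], TCP at [0.268, -0.62, 0.246] pointing down, gripper open.
Joint ranges: [-3.07, 3.07], [-1.43, 2.12], [-1.02, 1.25], [-3.03, 1.67], [-3.05, -0], [-3.03, 3.03]. Speed limits (rad/s): [2.39, 2.39, 3.01, 3.14, 3.14, 3.14].

## Interface

Orientations are given as a unit quaternion [w, x, y, z].
In Python, from workcell import r gives the robot as it stands.
- The arm moves only by the shell command python3 -m crank 'ROWS'. ROWS is JSON, a list of rows, each a list of 7 numbers: the turn, a rotation vector about the world's x, y, z in units of 6 degrees (1.0 is 6 degrees), then the shift along the world's x, y, z in units of 40 mm (1.0 is 40 mm), then the opening, from 0 (shut) to 1 (fully open). In form: [[wx, wy, wz, tx, ty, tz, jaw], ...]. A call has 1 to 12 rows; each row shifts and turns the commanded pose from where the row before left it; what a row does not reach is not made up. A row lasts 1/12 s, in which the tool goes at most 41.7 mm and 7.16 degrees, less where a joint would pass 70% of its speed; a pose out of reach is approached as far as the arm can. A call is refused whole if a number of a shift passes 1 or a number of a turn 1, either way. A call with a gripper value outside its range is refused whole. The fingers move at their own pace and stop on an object; the grip force is fixed at half the most. Time passes only in rows, so rows that do not move let the fingers close. It gives the time, the measured TCP pose, the force and the opening at its end, in the units of the state.
- r.get_obs(): the state, without advancing time (a new reading comes with each control period).
- r.camera(name): name is "side" or "top" or "wrist"; returns the picture (400x640x3 uint8, red, green, blue); there is no depth.
- r.camera_info(name): a dict with "fx", "fy", "cx", "cy" (pixels), "R" (3x3) and "t" (3): a world point X has camera coordinates R X + t. Camera axes: x right, y down, z forward; pixel columns grow to the right and rows downward; lengths in m; the calibration is good to about 2 mm. A picture is of the moment at which its call begins: read the wrist's pose just before it. camera_info takes no time and is no camera call; for the wrist camera it gives the pose at the moment of the call.
- r.sign_off(): hands the job in, once; it reports no verdict.
Trained networks look in the newest picture that a camera, given by its name, has taken for a name from the list of things; names that differ only in an ending like _2 or _b are one class to them, and where a whole thing is asked for, a point or a joint stands for the part that bears it (a point fixed in the world has none). Each returns a list of dicts, best first, with "score" (0 to 1); they miss things now and then, are a little off and sometimes report something else, mostly with a low value. They report only what shows in the picture. A call takes as long as a camera call.
- r.boxes_of(camera, thing): "xyz" ([x, y, z] in m, in world coordinates, good to about 4 mm: the middle of the surface that is visible of it).
- r.masks_of(camera, thing): "pixels" (400x640 bool, what is visible of it).
- r.tip_of(camera, thing): "xyz" ([x, y, z] in m, in world coordinates, good to about 4 mm: a listed point, or the origin of a listed thing).
The state is a dict: "clock": time; "joint_positions": joint angles; "qvel": joint speeds; "tau": joint torques, N m; "tcp_pos": TCP position; "eef_rot": TCP orientation; "ft_force": force on the tool from outside, world axes, zero at the start; "wrist_torque": the same for the moment, N m; "gripper_width": finger opening in m.
Only numpy, scipy, OpenCV 4.12 (cv2) and the standard library are available. Lean on these libraries where they do the work, as an engineer would, in place of code of your own. Each camera call takes 0.05 s, during which the arm holds its last target.

## Working session

There is one attempt and no reset: what is moved stays moved. The work goes in short steps, Python scripts to look and compute and a shell command to move; the robot and the scene stay as the last step left them, time stands still between calls to the robot, and variables do not carry over. Pictures are saved under pics/ and viewed, and the job is handed in when it is done.

```bash
mkdir -p pics; ls
python3 - <<'E'
from workcell import r
import cv2
o=r.get_obs();print({k:o[k] for k in('clock','tcp_pos','eef_rot','ft_force','gripper_width')},r.tcp_to_tips)
for c in('top','side'):
    im=r.camera(c);cv2.imwrite(f'pics/{c}0.png',im[:,:,::-1])
    print(c,r.camera_info(c))
    for t in('trough','bar_left','bar_right','seat_left','seat_right'):
        print(t,[(round(d['score'],2),[round(float(v),4) for v in d['xyz']]) for d in r.tip_of(c,t)][:3])
E
```

```text
pics
{'clock': 0.0, 'tcp_pos': array([ 0.26747212, -0.61923782,  0.24460941]), 'eef_rot': array([-2.52133595e-04, -2.02417759e-01,  9.79298900e-01,  8.07448333e-04]), 'ft_force': array([-0.26828614,  0.11031534, -0.25199029]), 'gripper_width': 0.08769091041544257} 0.019
top {'fx': 468.5016195915608, 'fy': 468.5016195915608, 'cx': 318.96307112474625, 'cy': 186.3656145453473, 'R': array([[ 0.01848156, -0.99972537, -0.01440906],
       [-0.98742066, -0.01598685, -0.15730497],
       [ 0.15703142,  0.01713505, -0.98744495]]), 't': array([0.03117661, 0.49042362, 1.67961382])}
trough [(0.64, [0.5378, 0.0593, 0.0008])]
bar_left [(0.69, [0.5745, 0.2315, 0.1709])]
bar_right [(0.63, [0.5108, -0.1046, 0.174])]
seat_left [(0.97, [0.5543, 0.1373, 0.1619]), (0.32, [0.537, 0.0576, 0.0027])]
seat_right [(0.68, [0.5266, -0.0219, 0.1673])]
side {'fx': 369.5838870512025, 'fy': 369.5838870512025, 'cx': 322.0900351292076, 'cy': 200.69004679724634, 'R': array([[-0.82542635, -0.56422513, -0.01792587],
       [-0.43008306,  0.64911889, -0.62743385],
       [ 0.36564997, -0.51019082, -0.77846351]]), 't': array([0.43668333, 0.27047437, 1.22616128])}
trough [(0.92, [0.5399, 0.0608, -0.0042])]
bar_left [(0.64, [0.5741, 0.2353, 0.1682])]
bar_right [(0.92, [0.5086, -0.1072, 0.1671])]
seat_left [(0.88, [0.5567, 0.1376, 0.1662]), (0.6, [0.5615, -0.4347, -0.0006])]
seat_right [(0.88, [0.5254, -0.0158, 0.1629])]
```

View pics/top0.png

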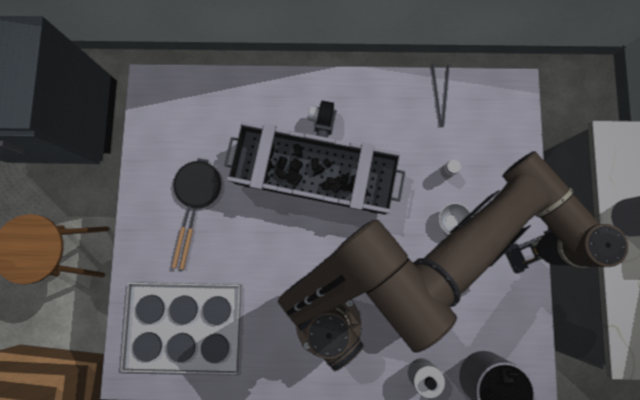

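View pics/side0.png

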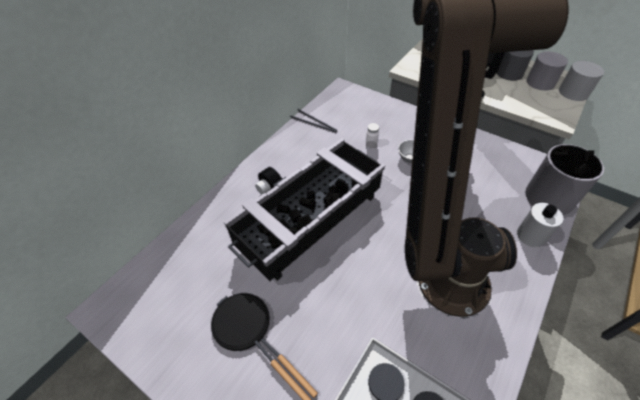

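The top view shows the bars at about pixels (262,157) and (364,175). The trough is yawed about -10.8°. I'll go to the right bar's outer side with the jaws across the trough.

```bash
python3 -m crank '[[0,0,0.66,0.41,0.81,0,1],[0,0,0.66,0.41,0.81,0,1],[0,0,0.66,0.41,0.81,0,1],[0,0,0.66,0.41,0.81,0,1],[0,0,0.66,0.41,0.81,0,1],[0,0,0.66,0.41,0.81,0,1],[0,0,0.66,0.41,0.81,0,1]]'; python3 -m crank '[[0,0,0.66,0.41,0.81,0,1],[0,0,0.66,0.41,0.81,0,1],[0,0,0.66,0.41,0.81,0,1],[0,0,0.66,0.41,0.81,0,1],[0,0,0.66,0.41,0.81,0,1],[0,0,0.66,0.41,0.81,0,1],[0,0,0.66,0.41,0.81,0,1],[0,0,0,0,0,0,1],[0,0,0,0,0,0,1]]'
cat > h.py <<'E'
from workcell import r
import numpy as np,cv2
from scipy.spatial.transform import Rotation as Ro
C=np.array([.5408,.0593]);YD=np.array([.187,.9824]);XD=np.array([.9824,-.187])
def st():
    o=r.get_obs();p=np.array(o['tcp_pos']);q=o['eef_rot'];M=Ro.from_quat([q[1],q[2],q[3],q[0]]).as_matrix()
    d=p[:2]-C
    f=o['ft_force']
    print('t',round(o['clock'],2),'tcp',p.round(4),'trough xy',round(d@XD,4),round(d@YD,4),'ty',M[:,1].round(3),'tz',M[:,2].round(3),'F',np.round(f,2),'Fy',round(float(f[:2]@YD),2))
    return p
def look(c,n,things=(),s=1):
    im=r.camera(c);cv2.imwrite(f'pics/{n}.png',im[:,:,::-1])
    for t in things:
        for d in r.tip_of(c,t)[:2]:
            x=np.array(d['xyz']);e=x[:2]-C;print(c,t,round(d['score'],2),x.round(4),'trough',round(e@XD,4),round(e@YD,4))
E
python3 -c "
from h import *
st();look('wrist','w1',('bar_right','seat_right','bar_left','seat_left','trough'));look('top','t1',('bar_right','seat_right'))"
```

```text
clock: 1.18
tcp_pos: [0.383, -0.3913, 0.2458]
eef_rot: [0.0, -0.433, 0.902, -0.0]
ft_force: [0.8, -0.3, 0.8]
gripper_width: 0.0878
clock: 1.93
tcp_pos: [0.4981, -0.1643, 0.2457]
eef_rot: [0.0, -0.636, 0.772, -0.0]
ft_force: [-0.4, 0.4, -0.7]
gripper_width: 0.0875
t 1.93 tcp [ 0.4981 -0.1643  0.2457] trough xy -0.0002 -0.2277 ty [-0.982  0.191 -0.   ] tz [ 0.  0. -1.] F [-0.42  0.36 -0.72] Fy 0.28
wrist bar_right 0.77 [ 0.5087 -0.1064  0.1717] trough -0.0005 -0.1688
wrist trough 0.83 [0.539  0.0584 0.0033] trough -0.0016 -0.0012
wrist trough 0.35 [ 0.5068 -0.1027  0.1726] trough -0.0031 -0.1655
top bar_right 0.71 [ 0.5097 -0.1018  0.1711] trough -0.0004 -0.1641
top seat_right 0.66 [ 0.5295 -0.022   0.1672] trough 0.0041 -0.082
```

View pics/w1.png

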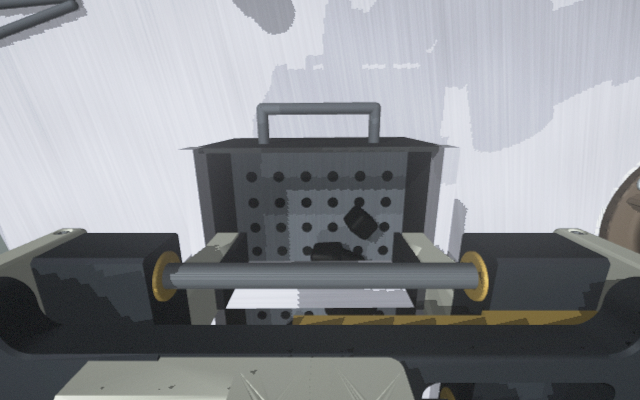

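The wrist view shows the fingers inside the trough walls, with the bar at row 298 on the far side of them. Now I'll go down and start the push.

```bash
python3 -m crank '[[0,0,0,0,0,-0.35,1],[0,0,0,0,0,-0.35,1],[0,0,0,0,0,-0.35,1],[0,0,0,0,0,-0.35,1],[0,0,0,0,0,-0.35,1],[0,0,0,0,0,0,1],[0,0,0,0.019,0.098,0,1],[0,0,0,0.019,0.098,0,1],[0,0,0,0.019,0.098,0,1],[0,0,0,0.019,0.098,0,1]]';python3 -c "
from h import *
st()"
python3 -m crank '[[0,0,0,0.019,0.098,0,1],[0,0,0,0.019,0.098,0,1],[0,0,0,0.019,0.098,0,1],[0,0,0,0.014,0.074,0,1],[0,0,0,0.014,0.074,0,1],[0,0,0,0.014,0.074,0,1],[0,0,0,0.014,0.074,0,1],[0,0,0,0.014,0.074,0,1]]';python3 -c "
from h import *
st();look('side','s2',('bar_right',));look('wrist','w2',('bar_right',))"
```

```text
clock: 3.22
tcp_pos: [0.5009, -0.1499, 0.1765]
eef_rot: [0.001, -0.635, 0.773, -0.001]
ft_force: [-0.1, -0.4, -0.1]
gripper_width: 0.0876
t 3.22 tcp [ 0.5009 -0.1499  0.1765] trough xy -0.0 -0.213 ty [-0.981  0.194 -0.002] tz [ 0.002 -0.    -1.   ] F [-0.06 -0.45 -0.06] Fy -0.45
clock: 3.88
tcp_pos: [0.5054, -0.1237, 0.1756]
eef_rot: [-0.0, -0.635, 0.773, -0.0]
ft_force: [0.6, -2.7, 1.4]
gripper_width: 0.0878
t 3.88 tcp [ 0.5054 -0.1237  0.1756] trough xy -0.0005 -0.1864 ty [-0.981  0.194 -0.   ] tz [-0. -0. -1.] F [ 0.55 -2.7   1.38] Fy -2.55
side bar_right 0.83 [ 0.5122 -0.0945  0.1659] trough 0.0007 -0.1564
side bar_right 0.66 [ 0.5641 -0.4359 -0.0011] trough 0.1155 -0.4821
wrist bar_right 0.67 [ 0.5127 -0.0948  0.1716] trough 0.0012 -0.1566
```

```bash
python3 -m crank '[[0,0,0,0.014,0.074,0,1],[0,0,0,0.014,0.074,0,1],[0,0,0,0.014,0.074,0,1],[0,0,0,0.014,0.074,0,1],[0,0,0,0.014,0.074,0,1],[0,0,0,0.014,0.074,0,1],[0,0,0,0.014,0.074,0,1],[0,0,0,0.014,0.074,0,1],[0,0,0,0.014,0.074,0,1],[0,0,0,0.014,0.074,0,1],[0,0,0,0.014,0.074,0,1]]';python3 -c "
from h import *
st()"
python3 -m crank '[[0,0,0,0.007,0.037,0,1],[0,0,0,0.007,0.037,0,1],[0,0,0,0.007,0.037,0,1],[0,0,0,0.007,0.037,0,1],[0,0,0,0.007,0.037,0,1],[0,0,0,0.007,0.037,0,1],[0,0,0,0.007,0.037,0,1],[0,0,0,0.007,0.037,0,1],[0,0,0,0.007,0.037,0,1],[0,0,0,0.007,0.037,0,1]]';python3 -c "
from h import *
st();look('side','s3',('bar_right',));look('wrist','w3',('bar_right',))"
```

```text
clock: 5.0
tcp_pos: [0.5116, -0.0909, 0.1756]
eef_rot: [-0.0, -0.635, 0.773, 0.0]
ft_force: [0.3, -2.0, -0.1]
gripper_width: 0.0875
t 5.0 tcp [ 0.5116 -0.0909  0.1756] trough xy -0.0006 -0.1531 ty [-0.981  0.194  0.   ] tz [-0. -0. -1.] F [ 0.28 -1.98 -0.11] Fy -1.89
clock: 5.83
tcp_pos: [0.5145, -0.0764, 0.1758]
eef_rot: [0.0, -0.635, 0.773, -0.0]
ft_force: [0.3, -2.8, 1.4]
gripper_width: 0.0876
t 5.83 tcp [ 0.5145 -0.0764  0.1758] trough xy -0.0004 -0.1382 ty [-0.981  0.194 -0.   ] tz [ 0. -0. -1.] F [ 0.34 -2.82  1.41] Fy -2.7
side bar_right 0.67 [ 0.5227 -0.0462  0.1661] trough 0.0019 -0.107
side bar_right 0.63 [ 0.5279 -0.0169  0.1624] trough 0.0016 -0.0773
wrist bar_right 0.98 [ 0.5216 -0.0463  0.1668] trough 0.0009 -0.1073
```

View pics/s3.png

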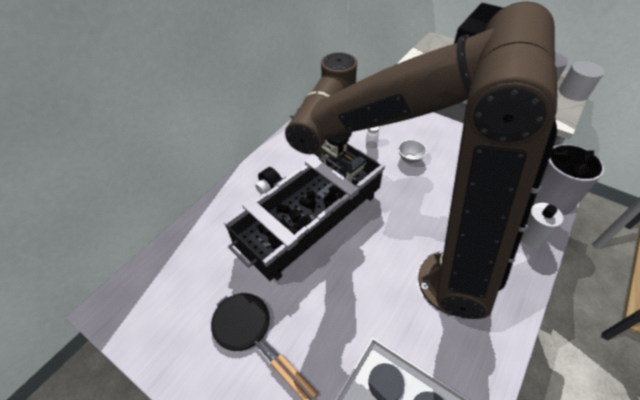

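View pics/w3.png

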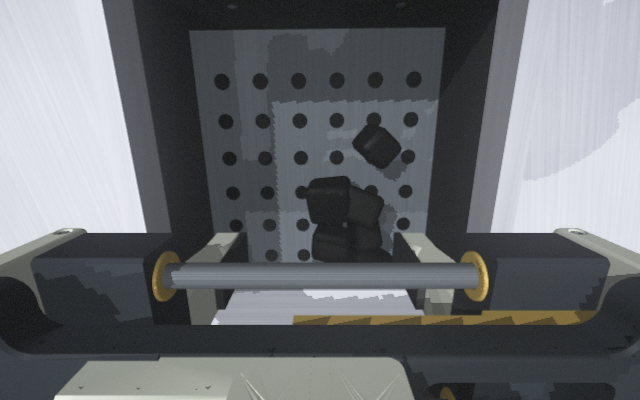

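The bar sits at pixel (340,176) in the side view, square against both fingers. It's just entering the notches, so I'll slow down.

```bash
python3 -m crank '[[0,0,0,0.005,0.025,0,1],[0,0,0,0.005,0.025,0,1],[0,0,0,0.005,0.025,0,1],[0,0,0,0.005,0.025,0,1],[0,0,0,0.005,0.025,0,1],[0,0,0,0.005,0.025,0,1],[0,0,0,0.005,0.025,0,1],[0,0,0,0.005,0.025,0,1],[0,0,0,0.005,0.025,0,1],[0,0,0,0.005,0.025,0,1]]';python3 -c "
from h import *
st()"
python3 -m crank '[[0,0,0,0.005,0.025,0,1],[0,0,0,0.005,0.025,0,1],[0,0,0,0.005,0.025,0,1],[0,0,0,0.005,0.025,0,1],[0,0,0,0.005,0.025,0,1],[0,0,0,0.005,0.025,0,1]]';python3 -c "
from h import *
st();look('side','s4',('bar_right',));look('wrist','w4',('bar_right',))"
```

```text
clock: 6.87
tcp_pos: [0.5164, -0.0663, 0.1756]
eef_rot: [-0.0, -0.635, 0.773, 0.0]
ft_force: [-1.0, -0.9, 0.3]
gripper_width: 0.0875
t 6.87 tcp [ 0.5164 -0.0663  0.1756] trough xy -0.0005 -0.128 ty [-0.981  0.194  0.   ] tz [-0.  0. -1.] F [-1.01 -0.92  0.33] Fy -1.09
clock: 7.37
tcp_pos: [0.5175, -0.0604, 0.1755]
eef_rot: [-0.0, -0.635, 0.773, 0.0]
ft_force: [-0.3, -2.9, -0.5]
gripper_width: 0.0876
t 7.37 tcp [ 0.5175 -0.0604  0.1755] trough xy -0.0005 -0.1219 ty [-0.981  0.194  0.   ] tz [-0. -0. -1.] F [-0.3  -2.92 -0.51] Fy -2.93
side bar_right 0.62 [ 0.5228 -0.0327  0.1648] trough -0.0005 -0.0937
wrist bar_right 0.72 [ 0.5227 -0.0283  0.1683] trough -0.0014 -0.0894
```

```bash
python3 -m crank '[[0,0,0,0.005,0.025,0,1],[0,0,0,0.005,0.025,0,1],[0,0,0,0.005,0.025,0,1]]';python3 -c "
from h import *
st()"
python3 -m crank '[[0,0,0,0.005,0.025,0,1],[0,0,0,0.005,0.025,0,1],[0,0,0,0.005,0.025,0,1]]';python3 -c "
from h import *
st();look('side','s5',('bar_right',));look('wrist','w5',('bar_right',))"
```

```text
clock: 7.82
tcp_pos: [0.5182, -0.0573, 0.1756]
eef_rot: [0.0, -0.635, 0.773, -0.0]
ft_force: [-0.5, 0.2, 0.2]
gripper_width: 0.0877
t 7.82 tcp [ 0.5182 -0.0573  0.1756] trough xy -0.0004 -0.1188 ty [-0.981  0.194 -0.   ] tz [ 0.  0. -1.] F [-0.52  0.24  0.15] Fy 0.14
clock: 8.07
tcp_pos: [0.5189, -0.0542, 0.1756]
eef_rot: [0.0, -0.635, 0.773, -0.0]
ft_force: [0.3, 0.4, -0.7]
gripper_width: 0.0876
t 8.07 tcp [ 0.5189 -0.0542  0.1756] trough xy -0.0003 -0.1156 ty [-0.981  0.194 -0.   ] tz [ 0.  0. -1.] F [ 0.35  0.39 -0.74] Fy 0.45
side bar_right 0.59 [ 0.5264 -0.0216  0.1624] trough 0.001 -0.0822
wrist bar_right 0.58 [ 0.5276 -0.0201  0.1654] trough 0.0019 -0.0805
```

```bash
python3 -c "
import cv2
a=[cv2.resize(cv2.imread(f'pics/s{i}.png')[120:290,210:400],None,fx=2,fy=2,interpolation=cv2.INTER_CUBIC) for i in (3,5)]
b=cv2.hconcat(a);cv2.imwrite('pics/c5.png',b)"
```

```text
(no output)
```

View pics/c5.png

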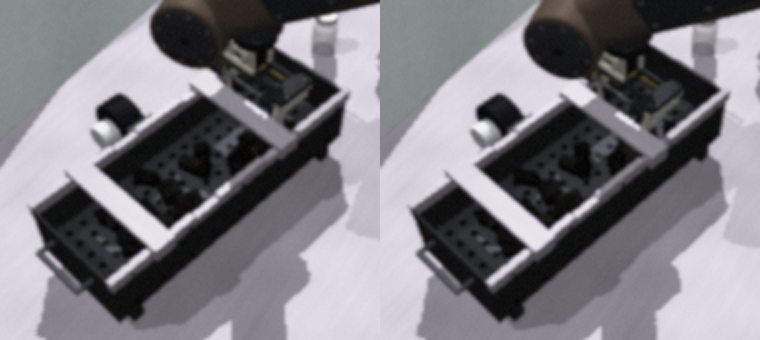

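View pics/w5.png

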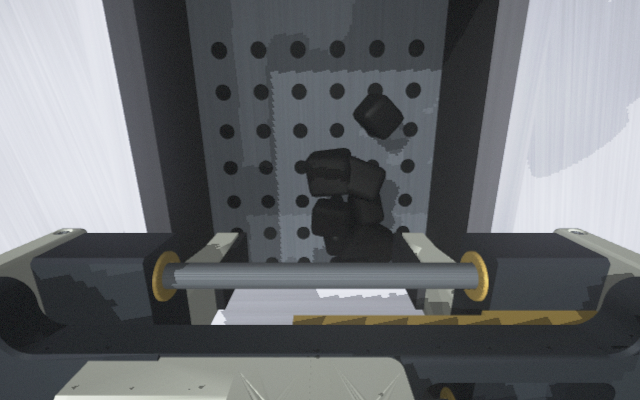

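The force dropped to zero, so the bar slipped in. I'll back off, lift and inspect.

```bash
python3 -m crank '[[0,0,0,-0.05,-0.3,0,1],[0,0,0,-0.05,-0.3,0,1],[0,0,0,0,0,0.6,1],[0,0,0,0,0,0.9,1],[0,0,0,0,0,0.9,1],[0,0,0,0,0,0,1]]';python3 -c "
from h import *
st();look('side','s6',('bar_right','bar_left','seat_right'));look('wrist','w6',('bar_right',));look('top','t6',('bar_right','bar_left'))
a=cv2.resize(cv2.imread('pics/s6.png')[120:290,210:400],None,fx=4,fy=3.5,interpolation=cv2.INTER_CUBIC);cv2.imwrite('pics/c6.png',a)"
```

```text
clock: 8.77
tcp_pos: [0.5177, -0.0799, 0.2789]
eef_rot: [0.004, -0.635, 0.773, -0.004]
ft_force: [2.2, -0.1, 1.0]
gripper_width: 0.0874
t 8.77 tcp [ 0.5177 -0.0799  0.2789] trough xy 0.0033 -0.141 ty [-0.981  0.194 -0.01 ] tz [ 0.01  -0.001 -1.   ] F [ 2.2  -0.08  0.95] Fy 0.34
side bar_right 0.72 [ 0.5259 -0.0199  0.162 ] trough 0.0002 -0.0806
side bar_left 0.78 [0.5715 0.2348 0.1674] trough -0.0027 0.1782
side seat_right 0.63 [ 0.5269 -0.0179  0.1626] trough 0.0008 -0.0784
wrist bar_right 0.94 [ 0.5253 -0.0224  0.1642] trough 0.0001 -0.0832
top bar_right 0.75 [ 0.5251 -0.021   0.1648] trough -0.0004 -0.0818
top bar_left 0.61 [0.5761 0.2322 0.1698] trough 0.0023 0.1765
```

View pics/c6.png

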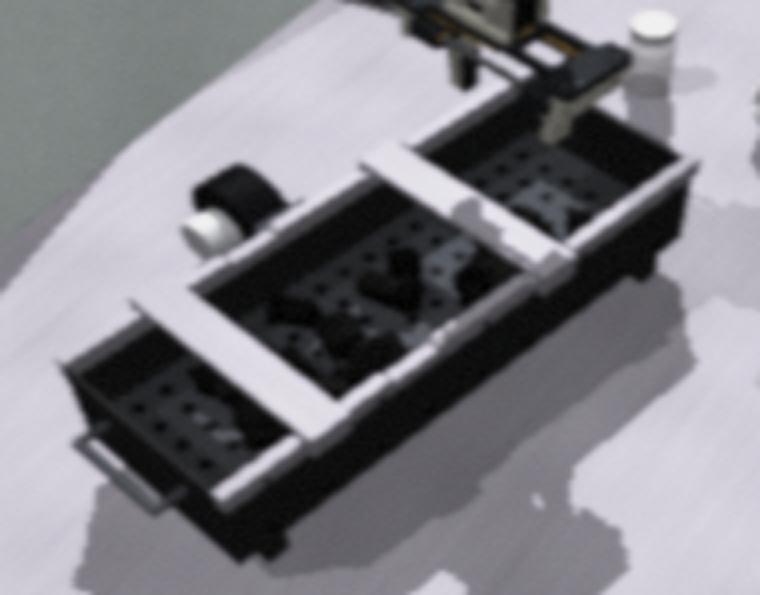

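View pics/w6.png

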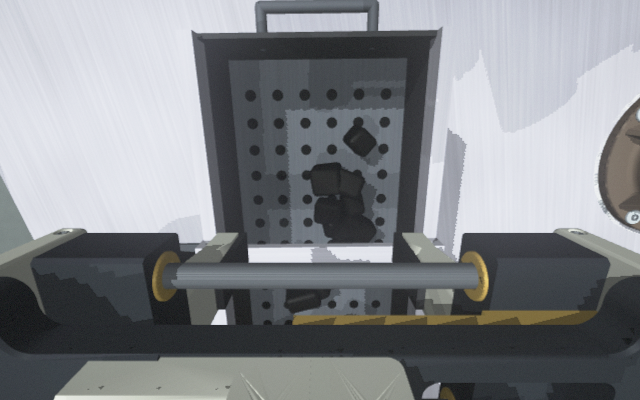

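The right bar is seated: the networks put it at y ≈ -0.081 and z ≈ 0.164. In the picture it lies at notch height on both rails. Next is the left bar.

```bash
python3 -m crank '[[0,0,0,0.17,0.92,0,1],[0,0,0,0.17,0.92,0,1],[0,0,0,0.17,0.92,0,1],[0,0,0,0.17,0.92,0,1],[0,0,0,0.17,0.92,0,1],[0,0,0,0.17,0.92,0,1],[0,0,0,0.17,0.92,0,1],[0,0,0,0.17,0.92,0,1],[0,0,0,0.17,0.92,0,1],[0,0,0,0.17,0.92,0,1],[0,0,0,0,0,0,1],[0,0,0,0,0,0,1]]';python3 -c "
from h import *
st();look('wrist','w7',('bar_left',));look('side','s7',('bar_right','bar_left'))"
```

```text
clock: 10.22
tcp_pos: [0.5825, 0.2915, 0.2697]
eef_rot: [-0.001, -0.636, 0.772, -0.0]
ft_force: [-0.6, -1.6, -0.8]
gripper_width: 0.0874
t 10.22 tcp [0.5825 0.2915 0.2697] trough xy -0.0025 0.2359 ty [-0.981  0.192  0.002] tz [-0.002 -0.002 -1.   ] F [-0.57 -1.63 -0.77] Fy -1.71
wrist bar_left 0.79 [0.5753 0.2353 0.1695] trough 0.001 0.1794
wrist bar_left 0.65 [0.5538 0.134  0.1651] trough -0.0012 0.0758
side bar_right 0.76 [ 0.5265 -0.0199  0.1642] trough 0.0008 -0.0805
side bar_left 0.57 [0.5738 0.2344 0.1688] trough -0.0003 0.1782
side bar_left 0.57 [ 0.5309 -0.023   0.1642] trough 0.0057 -0.0827
```

View pics/s7.png

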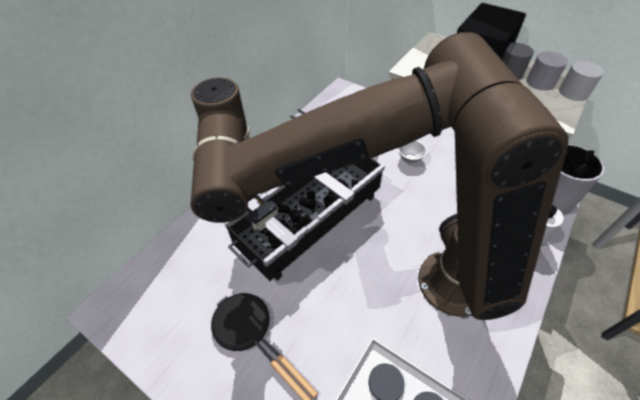

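The side view shows the gripper near (262,210), outside the left bar. I'll go down and push towards -y of the trough.

```bash
python3 -m crank '[[0,0,0,0.03,0,-0.47,1],[0,0,0,0.03,0,-0.47,1],[0,0,0,0,0,-0.47,1],[0,0,0,0,0,-0.47,1],[0,0,0,0,0,-0.47,1],[0,0,0,0,0,0,1],[0,0,0,0,0,0,1]]';python3 -c "
from h import *
st()"
python3 -m crank '[[0,0,0,-0.019,-0.098,0,1],[0,0,0,-0.019,-0.098,0,1],[0,0,0,-0.019,-0.098,0,1],[0,0,0,-0.019,-0.098,0,1],[0,0,0,-0.019,-0.098,0,1],[0,0,0,-0.019,-0.098,0,1],[0,0,0,-0.014,-0.074,0,1],[0,0,0,-0.014,-0.074,0,1],[0,0,0,-0.014,-0.074,0,1],[0,0,0,-0.014,-0.074,0,1],[0,0,0,-0.014,-0.074,0,1],[0,0,0,-0.014,-0.074,0,1]]';python3 -c "
from h import *
st();look('wrist','w8',('bar_left',))"
```

```text
clock: 11.05
tcp_pos: [0.585, 0.2884, 0.1774]
eef_rot: [-0.001, -0.634, 0.773, -0.0]
ft_force: [-0.0, -1.0, 1.7]
gripper_width: 0.0874
t 11.05 tcp [0.585  0.2884 0.1774] trough xy 0.0006 0.2334 ty [-0.981  0.195  0.001] tz [-0.001 -0.001 -1.   ] F [-0.05 -0.96  1.67] Fy -0.95
clock: 12.05
tcp_pos: [0.5774, 0.2483, 0.1777]
eef_rot: [0.0, -0.635, 0.773, 0.0]
ft_force: [0.2, 2.5, 1.2]
gripper_width: 0.088
t 12.05 tcp [0.5774 0.2483 0.1777] trough xy 0.0006 0.1925 ty [-0.981  0.194 -0.   ] tz [ 0.  0. -1.] F [0.15 2.45 1.19] Fy 2.44
wrist bar_left 0.62 [0.5721 0.2191 0.1699] trough 0.0009 0.1628
```

View pics/w8.png

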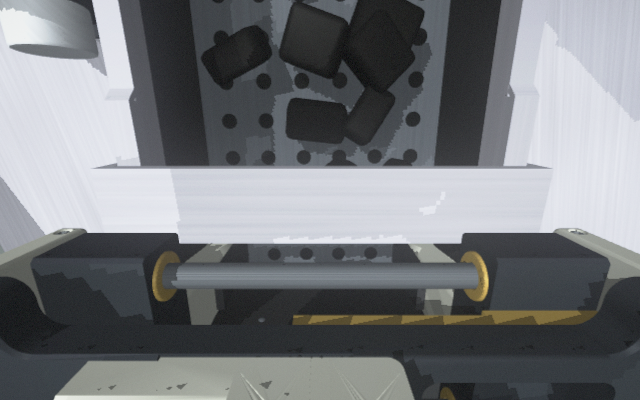

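The wrist view shows the bar (rows 166–243) square ahead of the fingers, with the notch flanks visible at about (130,97) and (510,97). I'll keep pushing.

```bash
python3 -m crank '[[0,0,0,-0.014,-0.074,-0.05,1],[0,0,0,-0.014,-0.074,0,1],[0,0,0,-0.014,-0.074,0,1],[0,0,0,-0.014,-0.074,0,1],[0,0,0,-0.014,-0.074,0,1],[0,0,0,-0.014,-0.074,0,1],[0,0,0,-0.014,-0.074,0,1],[0,0,0,-0.014,-0.074,0,1],[0,0,0,-0.014,-0.074,0,1],[0,0,0,-0.014,-0.074,0,1],[0,0,0,-0.014,-0.074,0,1],[0,0,0,-0.014,-0.074,0,1]]'
python3 -c "
from h import *
st()"
python3 -m crank '[[0,0,0,-0.007,-0.037,0,1],[0,0,0,-0.007,-0.037,0,1],[0,0,0,-0.007,-0.037,0,1],[0,0,0,-0.007,-0.037,0,1],[0,0,0,-0.007,-0.037,0,1],[0,0,0,-0.007,-0.037,0,1],[0,0,0,-0.007,-0.037,0,1],[0,0,0,-0.007,-0.037,0,1],[0,0,0,-0.007,-0.037,0,1],[0,0,0,-0.007,-0.037,0,1],[0,0,0,-0.007,-0.037,0,1],[0,0,0,-0.007,-0.037,0,1]]'
python3 -c "
from h import *
st();look('wrist','w9',('bar_left',))"
```

```text
clock: 13.15
tcp_pos: [0.5705, 0.2125, 0.1756]
eef_rot: [0.0, -0.635, 0.773, 0.0]
ft_force: [0.5, 1.3, -1.0]
gripper_width: 0.0878
t 13.15 tcp [0.5705 0.2125 0.1756] trough xy 0.0005 0.156 ty [-0.981  0.194 -0.   ] tz [ 0.  0. -1.] F [ 0.47  1.28 -0.96] Fy 1.34
clock: 14.15
tcp_pos: [0.5673, 0.195, 0.1758]
eef_rot: [0.0, -0.635, 0.773, -0.0]
ft_force: [0.5, 2.5, 0.9]
gripper_width: 0.0875
t 14.15 tcp [0.5673 0.195  0.1758] trough xy 0.0007 0.1382 ty [-0.981  0.194 -0.   ] tz [ 0.  0. -1.] F [0.48 2.53 0.9 ] Fy 2.58
wrist bar_left 0.84 [0.5649 0.1665 0.1688] trough 0.0036 0.1098
```

View pics/w9.png

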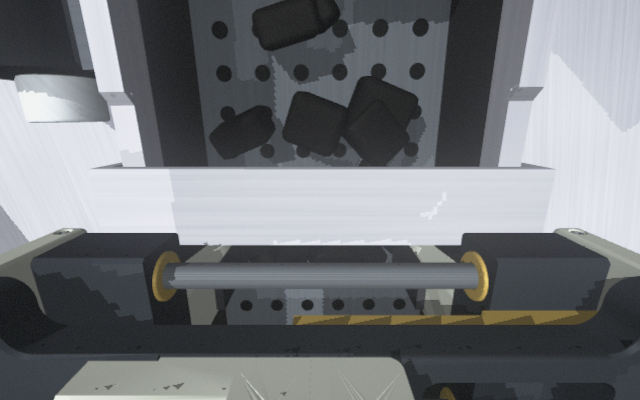

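The bar's leading edge is now over the notch, with the far flanks at row 93. I'll go on at 1 mm per row.

```bash
python3 -m crank '[[0,0,0,-0.005,-0.025,0,1],[0,0,0,-0.005,-0.025,0,1],[0,0,0,-0.005,-0.025,0,1],[0,0,0,-0.005,-0.025,0,1],[0,0,0,-0.005,-0.025,0,1],[0,0,0,-0.005,-0.025,0,1],[0,0,0,-0.005,-0.025,0,1],[0,0,0,-0.005,-0.025,0,1],[0,0,0,-0.005,-0.025,0,1],[0,0,0,-0.005,-0.025,0,1],[0,0,0,-0.005,-0.025,0,1],[0,0,0,-0.005,-0.025,0,1]]'
python3 -c "
from h import *
st()"
python3 -m crank '[[0,0,0,-0.005,-0.025,0,1],[0,0,0,-0.005,-0.025,0,1],[0,0,0,-0.005,-0.025,0,1],[0,0,0,-0.005,-0.025,0,1]]'
python3 -c "
from h import *
st();look('wrist','w10',('bar_left',))"
python3 -m crank '[[0,0,0,-0.005,-0.025,0,1],[0,0,0,-0.005,-0.025,0,1],[0,0,0,-0.005,-0.025,0,1]]'
python3 -c "
from h import *
st()"
python3 -m crank '[[0,0,0,-0.005,-0.025,0,1],[0,0,0,-0.005,-0.025,0,1],[0,0,0,-0.005,-0.025,0,1]]'
python3 -c "
from h import *
st();look('wrist','w11',('bar_left',));look('side','s11',('bar_left',))"
```

```text
clock: 15.25
tcp_pos: [0.5647, 0.1829, 0.1756]
eef_rot: [0.0, -0.635, 0.773, 0.0]
ft_force: [0.6, 0.3, -0.7]
gripper_width: 0.0876
t 15.25 tcp [0.5647 0.1829 0.1756] trough xy 0.0004 0.1259 ty [-0.981  0.194 -0.   ] tz [ 0.  0. -1.] F [ 0.65  0.25 -0.74] Fy 0.37
clock: 15.58
tcp_pos: [0.5639, 0.179, 0.1756]
eef_rot: [0.0, -0.635, 0.773, 0.0]
ft_force: [0.4, 0.8, -0.9]
gripper_width: 0.0875
t 15.58 tcp [0.5639 0.179  0.1756] trough xy 0.0004 0.1219 ty [-0.981  0.194 -0.   ] tz [ 0.  0. -1.] F [ 0.37  0.77 -0.9 ] Fy 0.82
wrist bar_left 0.93 [0.5622 0.1501 0.169 ] trough 0.004 0.0932
clock: 15.93
tcp_pos: [0.5634, 0.176, 0.1755]
eef_rot: [0.0, -0.635, 0.773, 0.0]
ft_force: [0.4, 1.2, -0.6]
gripper_width: 0.0874
t 15.93 tcp [0.5634 0.176  0.1755] trough xy 0.0003 0.1188 ty [-0.981  0.194 -0.   ] tz [ 0.  0. -1.] F [ 0.37  1.16 -0.63] Fy 1.21
clock: 16.18
tcp_pos: [0.5626, 0.1726, 0.1755]
eef_rot: [-0.0, -0.635, 0.773, -0.0]
ft_force: [0.6, -0.1, 0.2]
gripper_width: 0.0878
t 16.18 tcp [0.5626 0.1726 0.1755] trough xy 0.0003 0.1154 ty [-0.981  0.194  0.   ] tz [-0. -0. -1.] F [ 0.58 -0.12  0.16] Fy -0.01
wrist bar_left 0.85 [0.5593 0.1385 0.1648] trough 0.0034 0.0813
side bar_left 0.65 [0.5578 0.1396 0.1624] trough 0.0017 0.0821
```

View pics/w11.png

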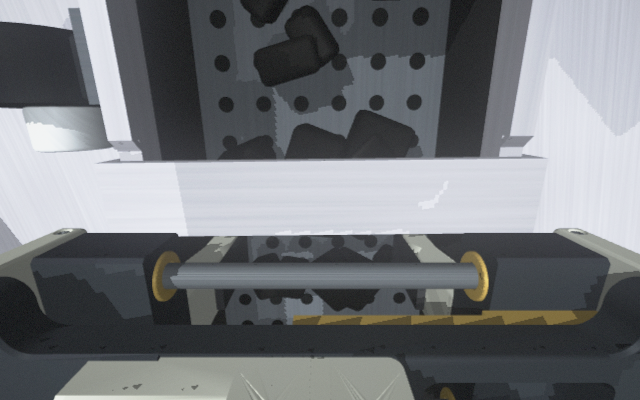

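The bar has slipped ahead of the fingers and sits lower and narrower in view (rows 158–235). I'll back off, lift and check.

```bash
python3 -m crank '[[0,0,0,0.05,0.3,0,1],[0,0,0,0.06,0.3,0,1],[0,0,0,0,0,0.6,1],[0,0,0,0,0,0.9,1],[0,0,0,0.19,0.9,0.2,1],[0,0,0,0.19,0.9,0,1],[0,0,0,0.1,0.5,0,1],[0,0,0,0,0,0,1],[0,0,0,0,0,0,1],[0,0,0,0,0,0,1]]';python3 -c "
from h import *
st();look('side','s12',('bar_right','bar_left','seat_left','seat_right'));look('wrist','w12',('bar_left','bar_right','seat_left','seat_right'));look('top','t12',('bar_right','bar_left','pan'))
a=cv2.resize(cv2.imread('pics/s12.png')[120:290,210:400],None,fx=4,fy=3.5,interpolation=cv2.INTER_CUBIC);cv2.imwrite('pics/c12.png',a)"
```

```text
clock: 17.22
tcp_pos: [0.5861, 0.2895, 0.2431]
eef_rot: [-0.0, -0.635, 0.772, -0.0]
ft_force: [-0.3, 0.1, 0.4]
gripper_width: 0.0878
t 17.22 tcp [0.5861 0.2895 0.2431] trough xy 0.0015 0.2346 ty [-0.981  0.193  0.001] tz [-0.001 -0.001 -1.   ] F [-0.29  0.13  0.36] Fy 0.08
side bar_right 0.56 [ 0.5257 -0.0202  0.1619] trough 0.0 -0.0809
side bar_left 0.93 [0.5544 0.1411 0.1636] trough -0.0019 0.0829
side seat_left 0.75 [0.5545 0.1374 0.1651] trough -0.0011 0.0793
side seat_right 0.66 [ 0.5266 -0.0196  0.1623] trough 0.0008 -0.0802
top bar_right 0.8 [ 0.5271 -0.0201  0.1666] trough 0.0014 -0.0806
top bar_left 0.61 [0.5588 0.1374 0.1649] trough 0.0031 0.0801
top pan 0.57 [0.4918 0.497  0.0005] trough -0.13 0.4208
```

View pics/c12.png

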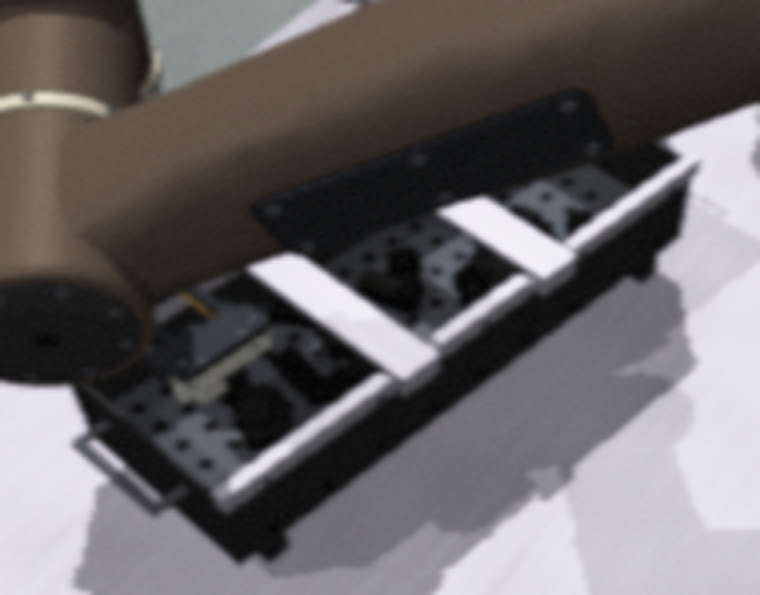

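View pics/w12.png

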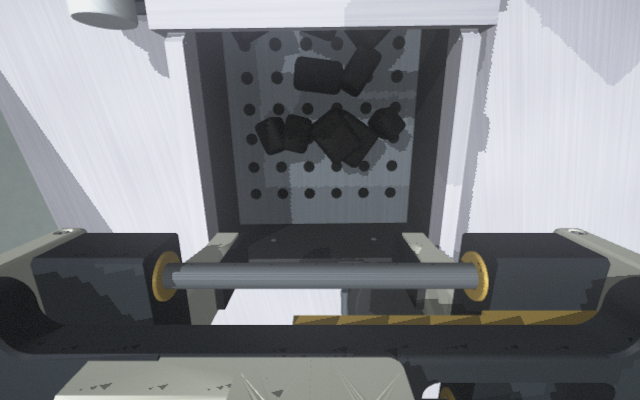

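Both bars look seated. I'll take one clearer wrist view from higher up to check that both ends are level.

```bash
python3 -m crank '[[0,0,0,0,0,0.9,1],[0,0,0,0,0,0.9,1],[0,0,0,0,0,0.9,1],[0,0,0,0,-0.3,0.7,1],[0,0,0,0,-0.5,0,1],[0,0,0,0,0,0,1],[0,0,0,0,0,0,1],[0,0,0,0,0,0,1],[0,0,0,0,0,0,1]]';python3 -c "
from h import *
st();look('wrist','w13',('bar_left','bar_right','seat_left','seat_right'))
im=cv2.imread('pics/w13.png');cv2.imwrite('pics/c13.png',cv2.resize(im[0:240,100:540],None,fx=1.8,fy=1.8,interpolation=cv2.INTER_CUBIC))
i=r.camera_info('wrist')
Z=lambda x,y,z:(lambda c:(round(i['fx']*c[0]/c[2]+i['cx'],1),round(i['fy']*c[1]/c[2]+i['cy'],1)))(np.array(i['R'])@np.array([*(C+XD*x+YD*y),z])+i['t'])
for b in(.08,-.08):
  for x in(-.114,.114):
    for e in(-.02,.02): print(b,x,e,'seated',Z(x,b+e,.172),'up',Z(x,b+e,.178))
"
```

```text
clock: 18.67
tcp_pos: [0.5862, 0.2573, 0.3787]
eef_rot: [-0.001, -0.635, 0.773, 0.0]
ft_force: [-0.4, 0.5, 0.3]
gripper_width: 0.0875
t 18.67 tcp [0.5862 0.2573 0.3787] trough xy 0.0076 0.203 ty [-0.981  0.194  0.001] tz [-0.001 -0.001 -1.   ] F [-0.38  0.5   0.34] Fy 0.42
wrist bar_left 0.58 [0.5561 0.1411 0.1666] trough -0.0003 0.0832
0.08 -0.114 -0.02 seated (np.float64(430.1), np.float64(53.0)) up (np.float64(432.1), np.float64(51.8))
0.08 -0.114 0.02 seated (np.float64(426.6), np.float64(91.8)) up (np.float64(428.5), np.float64(91.3))
0.08 0.114 -0.02 seated (np.float64(222.9), np.float64(54.8)) up (np.float64(221.1), np.float64(53.6))
0.08 0.114 0.02 seated (np.float64(226.4), np.float64(93.5)) up (np.float64(224.7), np.float64(93.0))
-0.08 -0.114 -0.02 seated (np.float64(446.9), np.float64(-134.0)) up (np.float64(449.7), np.float64(-139.5))
-0.08 -0.114 0.02 seated (np.float64(442.2), np.float64(-81.7)) up (np.float64(444.8), np.float64(-85.9))
-0.08 0.114 -0.02 seated (np.float64(205.7), np.float64(-131.5)) up (np.float64(203.2), np.float64(-137.0))
-0.08 0.114 0.02 seated (np.float64(210.5), np.float64(-79.5)) up (np.float64(208.2), np.float64(-83.6))
```

View pics/c13.png

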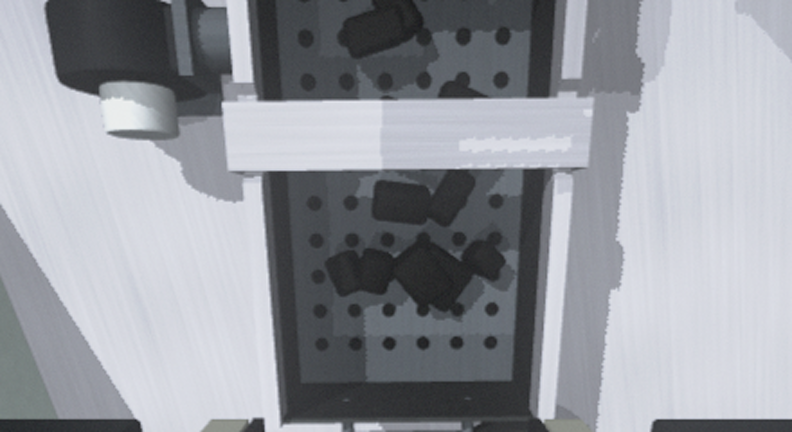

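The left bar's width in the image is 206 px, against 207 predicted for seated and 211 for riding on the rails. Flanks show on both sides of it. I'll make the same check on the right bar.

```bash
python3 -m crank '[[0,0,0,-0.15,-0.8,0,1],[0,0,0,-0.15,-0.8,0,1],[0,0,0,-0.15,-0.8,0,1],[0,0,0,-0.15,-0.8,0,1],[0,0,0,-0.15,-0.8,0,1],[0,0,0,0,0,0,1],[0,0,0,0,0,0,1],[0,0,0,0,0,0,1],[0,0,0,0,0,0,1]]';python3 -c "
from h import *
st();look('wrist','w14',('bar_right','seat_right'))
im=cv2.imread('pics/w14.png');cv2.imwrite('pics/c14.png',cv2.resize(im[0:240,100:540],None,fx=1.8,fy=1.8,interpolation=cv2.INTER_CUBIC))
i=r.camera_info('wrist')
Z=lambda x,y,z:(lambda c:(round(float(i['fx']*c[0]/c[2]+i['cx']-100)*1.8,1),round(1.8*float(i['fy']*c[1]/c[2]+i['cy']),1)))(np.array(i['R'])@np.array([*(C+XD*x+YD*y),z])+i['t'])
for b in(-.08,):
  for x in(-.114,.114):
    for e in(-.02,.02): print(b,x,e,'seated',Z(x,b+e,.172),'up',Z(x,b+e,.178))
look('top','t14',('bar_left','bar_right'))
"
```

```text
clock: 19.67
tcp_pos: [0.5565, 0.0977, 0.3793]
eef_rot: [-0.0, -0.635, 0.773, 0.0]
ft_force: [-0.2, -0.6, -0.1]
gripper_width: 0.0875
t 19.67 tcp [0.5565 0.0977 0.3793] trough xy 0.0083 0.0407 ty [-0.981  0.194  0.   ] tz [-0. -0. -1.] F [-0.19 -0.58 -0.1 ] Fy -0.61
wrist bar_right 0.64 [ 0.524  -0.0217  0.1635] trough -0.0014 -0.0827
-0.08 -0.114 -0.02 seated (594.7, 99.5) up (598.5, 97.4)
-0.08 -0.114 0.02 seated (588.4, 169.1) up (591.9, 168.3)
-0.08 0.114 -0.02 seated (222.5, 102.4) up (219.3, 100.3)
-0.08 0.114 0.02 seated (228.9, 171.7) up (225.8, 171.0)
top bar_left 0.7 [0.559  0.1389 0.1618] trough 0.003 0.0816
top bar_right 0.68 [ 0.5236 -0.0185  0.1655] trough -0.0023 -0.0796
```

View pics/c14.png

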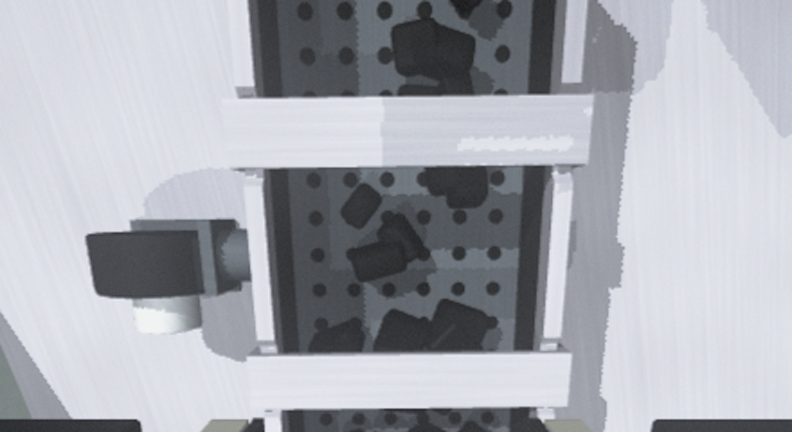

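Both bars look the same in their notches: the right one has far corners at (222,99) and (592,95), where seated is predicted. The gripper is clear at z = 0.38, so I'll hand in.

```bash
python3 -c "
from workcell import r
print(r.sign_off())"
```

```text
the job is handed in; nothing more can be done
None
```

Both pan bars are seated in their notches, and I handed the job in at about 20 s of the 51 s allowed; the hand-in gives no verdict. I pushed each bar from its outer side with the open fingers and never gripped or lifted either one. The push took about 1–3 N while the bar slid, then fell to about zero as it dropped in.

Last checks, in the trough frame:
- **Left bar:** the networks put it at y ≈ +80 to +83 mm and z ≈ 162–167 mm. It measured 206 px wide in the wrist picture, against 207 px predicted for seated and 211 px if it were still up on the rails.
- **Right bar:** the networks put it at y ≈ -80 to -83 mm and z ≈ 162–167 mm. In the wrist picture it was the same width as the left bar.
- **Disagreements:** single network readings differed by 2–4 mm, which is within their stated accuracy. The left bar may sit up to about 2 mm outward and turned very slightly, both within the notch play.
- **Not measured:** I did not press on to feel the far flanks, and I did not re-measure the pan, bowl or shaker. No unexpected force showed in the readings.

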